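# Pin the palette stack

### The job

Two wooden palettes lie stacked on the carrier with their thumb holes over the hole in it. Take the long pin (not the short one) out of the pin rack by its grip, put it from above down through both thumb holes into the carrier, and keep hold of it until its collar is down on the upper palette; then let go, leaving the pin upright and both palettes lying flat in the carrier.

Things in the scene. Friction and masses are not known exactly. Their poses are not given: they have to be found in the camera images.
- long_pin: Longer of 2 wood pins upright in the fixed 70x160 mm, 40 high rack; the other, 90 mm beside it (either side), has a 26 mm shaft. From the foot up: shaft dia 18, 60 long; collar dia 48, 8 thick; grip dia 22, 45 high; total 113 mm, 55 g. Origin: centre of foot; z up the pin. Starts with the foot 30 mm down a dia 22 hole, 10 mm above the table, top at 123 mm (short pin's 93).
- carrier: Fixed wooden carrier 250x190 mm holding the palettes. Origin: on the table under the centre of its vertical dia 32 mm hole; x along its long side (spans -55 to 195 mm), z up. Hole mouth 55 mm above the table, floor 10 mm. Dark stops, 71 mm high, hold the palettes to about 3 mm. Pin home: its foot 15 mm above the table, collar on the upper palette at 75 mm.
- upper_palette: Upper loose plywood palette, 220x160x10 mm, 0.22 kg, with dabs of dry paint, covering the lower one. One dia 32 mm thumb hole near a short end. Origin: centre of that hole on the underside, 65 mm above the table; x along the long side away from the hole end, z up.
- lower_palette: Lower loose palette, same size and mass, browner, no paint, flat under the upper one. Origin: centre of its dia 32 mm thumb hole on the underside, 55 mm above the table; axes as the upper palette's.

How it is judged:
On the way:
1. the long pin, still held by its grip, is down through both palettes into the carrier: its collar within 12 mm of the upper palette (z of long_pin in the frame of carrier between 0.005 and 0.027 m and horizontal distance between long_pin and carrier below 0.013 m and angle between the z axis of long_pin and the z axis of carrier, either way round below 0.175 rad and contact force between the fingers and long_pin above 0.5 N), for 0.1 s.
At the end, for the whole second after the job is handed in: Long pin down through both palettes into the carrier: foot 5 to 25 mm above the table (home is 15), within 13 mm of the hole axis and 10 degrees of upright; each palette hole within 12 mm of that axis and each palette within 6 mm of its starting height; pin and upper palette at rest (z of long_pin in the frame of carrier between 0.005 and 0.025 m and horizontal distance between long_pin and carrier below 0.013 m and angle between the z axis of long_pin and the z axis of carrier, either way round below 0.175 rad and z of upper_palette in the frame of carrier between 0.059 and 0.071 m and horizontal distance between each of upper_palette, lower_palette and carrier below 0.012 m and z of lower_palette in the frame of carrier between 0.049 and 0.061 m and linear speed of each of long_pin, upper_palette below 0.03 m/s); the robot touches nothing.
It also fails if it takes over 40 s, if anything falls off the work surface, if the arm or the gripper's body presses on something with over 40 N, if the wrist force passes 120 N, or if a joint passes its speed limit or range.

### The arm

A 6-joint arm with a two-finger parallel gripper is mounted at the origin on the work surface. World frame = base frame: x ahead of the robot, y to its left, z up, the work surface at z = 0. Lengths are in m, angles in rad, forces in N, time in s.
With the tool pointing down it reaches from about 0.35 to 1 m from the base axis. Payload 7.1 kg.
Tool frame: the origin (TCP) lies midway between the tips of the shut fingers; the grasp point (between the pads) lies 19 mm behind it; z points along the fingers, x is the direction in which the jaws open and shut, and the axes are right-handed (so a half turn about z gives the same grasp; the last joint's range is limited). The gripper opens to 85 mm and grips with 20 to 120 N. Pads are 22 mm wide; open, the fingers measure 114 mm over their backs; the gripper's body (76 mm by 85 mm) begins 54 mm behind the grasp point. The pads swing forward as they close: fully open they stand 13 mm farther back than shut.
Start: joints at [1.298, 0.423, 1.63, -0, 1.089, -0.019], TCP at [0.157, 0.605, 0.231] pointing down, gripper open.
Joint ranges: [-3, 3], [-0.9, 2.11], [0.09, 2.58], [-1.31, 4.45], [0.11, 2.69], [-2.54, 2.54]. Speed limits (rad/s): [2.39, 2.39, 3.01, 3.14, 3.14, 3.14].

### API

Orientations are given as a 3x3 rotation matrix whose columns are the frame's x, y, z axes.
In Python, from station import bot gives the robot as it stands. Calls block until the motion is done:
- bot.move_pose(position, orientation): joint-space move of the TCP to a pose.
- bot.servo_line(position, ori=None, max_speed=0.15): straight line of the TCP; ori=None keeps the orientation; max_speed is the mean speed in m/s.
- bot.move_j(angles): joint-space move.
- bot.move_gripper(opening): finger opening in m; the grip force is fixed at half the most; returns when the fingers have stopped.
- bot.hold(seconds).
- bot.solve_ik(position, orientation): joint angles nearest the present ones, or None.
- bot.state(): the state.
- bot.read_camera(name): name is "side" or "top"; returns the picture (480x640x3 uint8, red, green, blue); there is no depth.
- bot.calibration(name): a dict with "camera_matrix" (3x3 intrinsics, pixels), "rvec" (rotation vector, rad) and "tvec" (3), from world to camera coordinates, as OpenCV has them. Camera axes: x right, y down, z forward; pixel columns grow to the right and rows downward; lengths in m; the calibration is good to about 2 mm. A picture is of the moment at which its call begins. calibration takes no time and is no camera call.
A pose or a line that the arm cannot do raises bot.MotionError and nothing moves.
- bot.finish_job(): hands the job in, once; it reports no verdict.
The state is a dict: "clock": time; "qpos": joint angles; "qvel": joint speeds; "joint_torque": joint torques, N m; "position": TCP position; "eef_rot": TCP orientation; "ft_force": force on the tool from outside, world axes, zero at the start; "ft_torque": the same for the moment, N m; "opening": finger opening in m.
Only numpy, scipy, OpenCV 4.12 (cv2) and the standard library are available. Lean on these libraries where they do the work, as an engineer would, in place of code of your own. Each camera call takes 0.05 s, during which the arm holds its last target.

## Working session

There is one attempt and no reset: what is moved stays moved. The work goes in short steps, each a Python script; the robot and the scene stay as the last script left them, time stands still between calls to the robot, and variables do not carry over. Pictures are saved under pics/ and viewed, and the job is handed in when it is done.

```bash
mkdir -p pics; python3 - <<'E'
from station import bot
import cv2
for n in("side","top"):
    cv2.imwrite(f"pics/{n}0.png",cv2.cvtColor(bot.read_camera(n),cv2.COLOR_RGB2BGR))
    c=bot.calibration(n);R=cv2.Rodrigues(c["rvec"])[0];print(n,c["camera_matrix"],-R.T@c["tvec"].ravel(),R[2])
print(bot.state())
E
```

```text
side [[463.67465966   0.         326.08971264]
 [  0.         463.67465966 239.2246898 ]
 [  0.           0.           1.        ]] [ 0.1548861  -0.51776032  0.4343846 ] [ 0.48224845  0.7053187  -0.51957864]
top [[550.22742068   0.         324.82352462]
 [  0.         550.22742068 249.00729788]
 [  0.           0.           1.        ]] [ 0.43310767 -0.01247277  0.86590959] [ 0.08595109  0.01812469 -0.99613448]
{'clock': 0.1, 'qpos': array([ 1.29797764e+00,  4.23785435e-01,  1.63060426e+00,  9.57585614e-06,
        1.08862061e+00, -1.89689941e-02]), 'qvel': array([-1.67653142e-03, -7.58759959e-04, -3.82751598e-03, -3.86739484e-05,
        4.79053847e-04, -3.44160228e-04]), 'joint_torque': array([ 8.75067076e-05, -5.58429945e+01, -2.82447588e+01, -5.78737740e-05,
        2.99310777e-03,  6.77741426e-06]), 'position': array([0.15677754, 0.60450385, 0.23061397]), 'eef_rot': array([[ 2.51136156e-01,  9.67951692e-01, -3.90153071e-04],
       [ 9.67950734e-01, -2.51136456e-01, -1.36293721e-03],
       [-1.41723904e-03, -3.53661407e-05, -9.99998995e-01]]), 'ft_force': array([ 0.07762359, -0.13985774,  0.04544127]), 'ft_torque': array([-0.00124772,  0.05703167,  0.03031038]), 'opening': 0.08533149197505223}
```

View pics/side0.png

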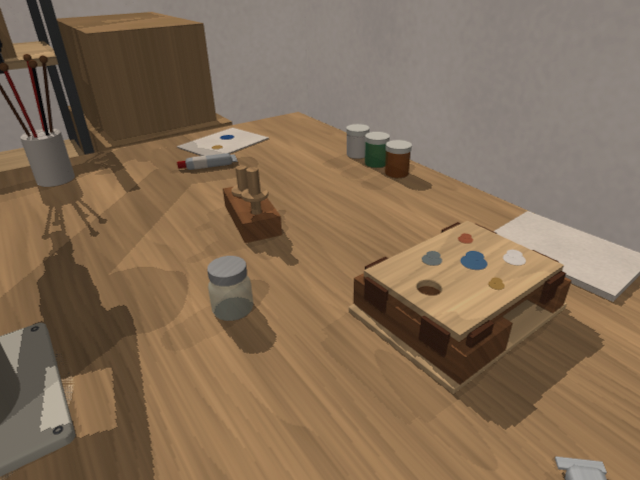

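View pics/top0.png

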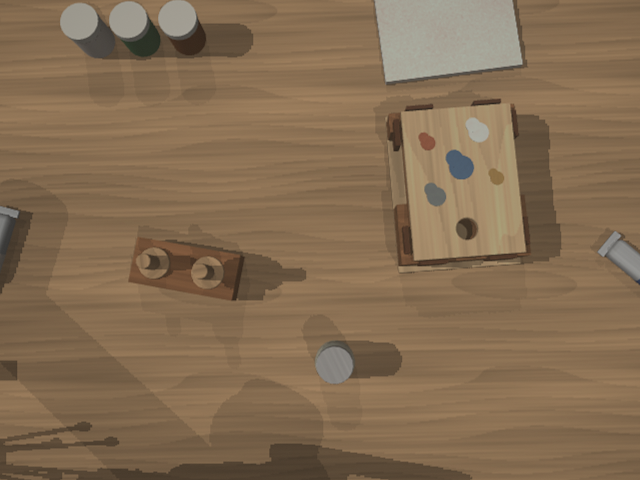

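The top view shows the rack with two pins at about (153,262) and (207,271), and the thumb hole at about (467,229). In the side view the pins are near (242,180) and (254,185). I'll zoom in to tell the long pin from the short one.

```bash
python3 - <<'E'
import cv2,numpy as np
t=cv2.imread("pics/top0.png");s=cv2.imread("pics/side0.png")
a=cv2.resize(t[225:310,115:255],(560,340),interpolation=cv2.INTER_CUBIC)
cv2.imwrite("pics/zt.png",a)
cv2.imwrite("pics/zs.png",cv2.resize(s[150:250,210:310],(600,600),interpolation=cv2.INTER_CUBIC))
cv2.imwrite("pics/zh.png",cv2.resize(t[90:280,380:540],(640,600)[:2] if 0 else (480,570),interpolation=cv2.INTER_CUBIC))
E
```

```text
(no output)
```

View pics/zt.png

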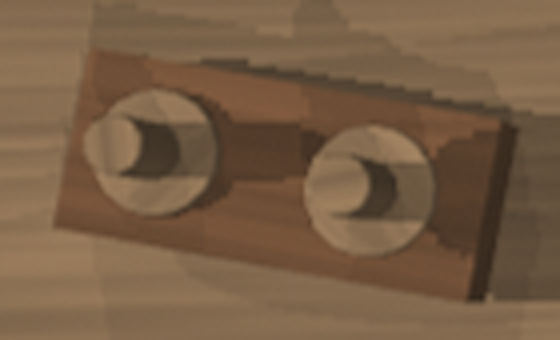

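View pics/zs.png

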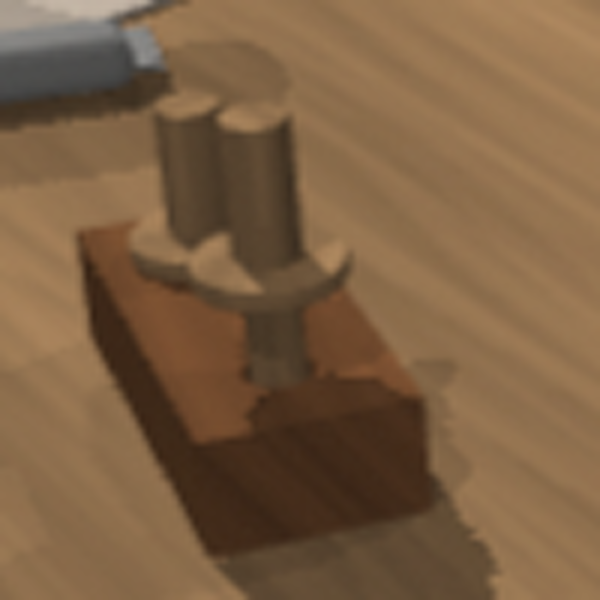

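View pics/zh.png

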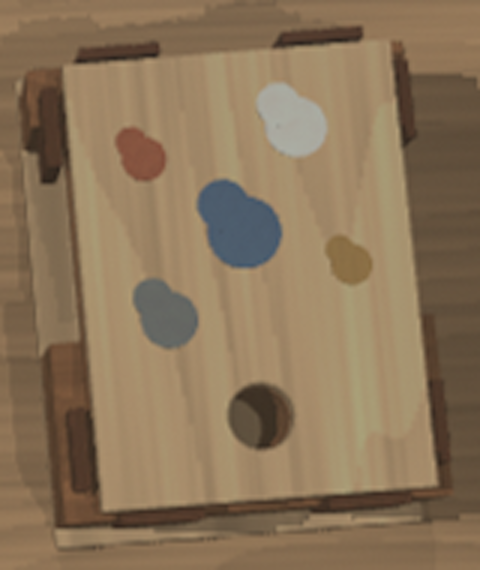

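In the side zoom the nearer pin stands with its shaft showing above the rack, so it is the long one. That is the right-hand pin in the top view (207,272). Next I'll measure by casting rays and cross-check between the two views.

```bash
cat > h.py <<'E'
import cv2,numpy as np
from station import bot
def ray(n,px):
    c=bot.calibration(n);R=cv2.Rodrigues(c["rvec"])[0];t=np.array(c["tvec"]).ravel()
    p=cv2.undistortPoints(np.array([[px]],float),c["camera_matrix"],None)[0,0]
    return -R.T@t, R.T@np.array([p[0],p[1],1])
def plane(n,px,z):
    o,d=ray(n,px);return (o+d*(z-o[2])/d[2]).round(4)
def proj(n,P):
    c=bot.calibration(n);return cv2.projectPoints(np.array([P],float),np.array(c["rvec"]),np.array(c["tvec"]),c["camera_matrix"],None)[0].ravel().round(1)
def tri(a,b):
    o1,d1=ray("top",a);o2,d2=ray("side",b)
    s=np.linalg.lstsq(np.c_[d1,-d2],o2-o1,rcond=None)[0]
    p,q=o1+s[0]*d1,o2+s[1]*d2;return ((p+q)/2).round(4),np.linalg.norm(p-q).round(4)
E
python3 - <<'E'
from h import *
t=(115+337/4,225+187/4);col=(115+370/4,225+190/4)
print("long top",plane("top",t,.123),"collar",plane("top",col,.076), "side top",plane("side",(210+254/6,150+119/6),.123))
print("tri",tri(t,(210+254/6,150+119/6)))
st=(115+113/4,225+145/4)
print("short top",plane("top",st,.093),"collar",plane("top",(115+153/4,225+152/4),.046),"side",plane("side",(210+188/6,150+104/6),.093),tri(st,(210+188/6,150+104/6)))
# hole
for n,roi in(("top",(440,205,55,50)),("side",(405,270,50,35))):
    im=cv2.imread(f"pics/{n}0.png");x,y,w,h=roi
    g=cv2.cvtColor(im[y:y+h,x:x+w],cv2.COLOR_BGR2GRAY)
    th,m=cv2.threshold(g,0,255,cv2.THRESH_BINARY_INV+cv2.THRESH_OTSU)
    cs=cv2.findContours(m,0,cv2.CHAIN_APPROX_NONE)[0];c=max([k for k in cs],key=cv2.contourArea)
    e=cv2.fitEllipse(cv2.convexHull(c));print(n,th,e)
    p=(e[0][0]+x,e[0][1]+y);print(p,plane(n,p,.075))
# palette corners (zoom/3)
for q in((63,66),(390,42),(438,487),(103,512)): print(plane("top",(380+q[0]/3,90+q[1]/3),.075))
E
```

```text
long top [0.4705 0.1721 0.123 ] collar [0.4715 0.1719 0.076 ] side top [0.4718 0.1681 0.123 ]
tri (array([0.4719, 0.1718, 0.1217]), np.float64(0.003))
short top [0.4888 0.2592 0.093 ] collar [0.4891 0.2606 0.046 ] side [0.4909 0.2576 0.093 ] (array([0.4899, 0.2587, 0.0929]), np.float64(0.0026))
top 104.0 ((26.501596450805664, 23.254140853881836), (21.357158660888672, 21.956199645996094), 142.95816040039062)
(466.50159645080566, 228.25414085388184) [ 0.5263 -0.2028  0.075 ]
side 112.0 ((23.748979568481445, 17.43777847290039), (15.14732837677002, 25.362043380737305), 100.03317260742188)
(428.74897956848145, 287.4377784729004) [ 0.5271 -0.2028  0.075 ]
[ 0.7007 -0.1147  0.075 ]
[ 0.708  -0.2745  0.075 ]
[ 0.4894 -0.286   0.075 ]
[ 0.4814 -0.1262  0.075 ]
```

Every check agrees: heights 121.7 and 92.9 mm, pin spacing 90 mm, palette 160x219 mm, and the two hole positions within 1 mm of each other. Now I'll grasp the pin with the jaws across the rack.

```bash
cat >> h.py <<'E'
P=np.array([.4713,.1712]);H=np.array([.5266,-.2028])
def ori(s=1):
    x=s*np.array([.979,-.204,0]);x/=np.linalg.norm(x);z=np.array([0,0,-1.]);return np.c_[x,np.cross(z,x),z]
def snap(n,f): cv2.imwrite(f,cv2.cvtColor(bot.read_camera(n),cv2.COLOR_RGB2BGR))
E
python3 - <<'E'
from h import *
for s in(1,-1):
  print(s,bot.solve_ik([*P,.2],ori(s)),bot.solve_ik([*H,.2],ori(s)))
c=[s for s in (1,-1) if bot.solve_ik([*P,.2],ori(s)) is not None and bot.solve_ik([*H,.2],ori(s)) is not None]
s=min(c,key=lambda s:abs(bot.solve_ik([*P,.2],ori(s))[5])+abs(bot.solve_ik([*H,.2],ori(s))[5]))
print("use",s)
bot.move_pose([*P,.22],ori(s))
bot.servo_line([*P,.086],max_speed=.1)
st=bot.state();print(st["clock"],st["position"],st["ft_force"])
snap("side","pics/s1.png");snap("top","pics/t1.png")
E
```

```text
1 [ 3.24695933e-01  2.85512996e-01  1.92517155e+00 -4.44089210e-16
  9.30908103e-01  5.30132112e-01] [-3.88696022e-01  3.73929088e-01  1.79079892e+00 -4.44089210e-16
  9.76864647e-01 -1.83259843e-01]
-1 None None
use 1
3.525 [0.47172395 0.17134484 0.08653793] [0.90451116 1.05414195 0.35660963]
```

View pics/s1.png

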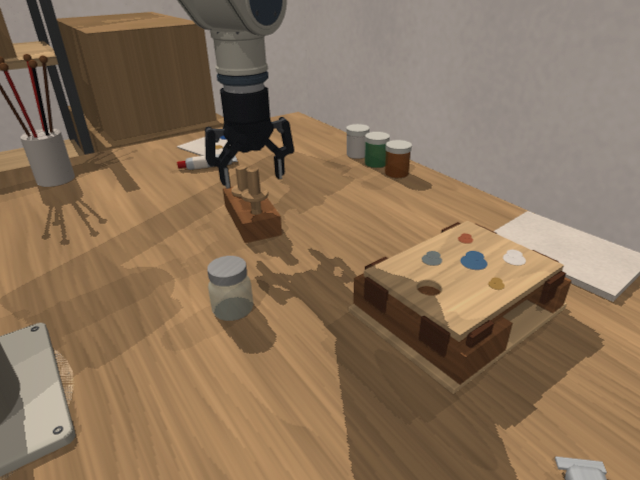

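The open fingers at about (225,175) and (281,165) straddle the near, long pin at (254,180), so I'll close and lift.

```bash
python3 - <<'E'
from h import *
bot.move_gripper(0.0)
st=bot.state();print(st["opening"],st["position"],st["ft_force"])
bot.servo_line([*P,.20],max_speed=.1)
st=bot.state();print(st["clock"],st["opening"],st["position"],st["ft_force"])
bot.servo_line([*H,.20],max_speed=.2)
st=bot.state();print(st["clock"],st["opening"],st["position"],st["ft_force"])
snap("side","pics/s2.png");snap("top","pics/t2.png")
im=cv2.imread("pics/s2.png")
x,y=proj("side",[*H,.13]).astype(int)
cv2.imwrite("pics/s2z.png",cv2.resize(im[max(0,y-100):y+100,x-100:x+100],(600,600),interpolation=cv2.INTER_CUBIC));print(x,y)
E
```

```text
0.02060973748244199 [0.47136475 0.17121321 0.08612534] [-1.62777683 -0.30661427  3.17782932]
5.525 0.020653297041121656 [0.47086059 0.17104741 0.19935757] [-0.07447796  0.09573307  0.26328248]
7.5667 0.020890914386056777 [ 0.52650404 -0.20203882  0.19998472] [ 0.63250139  0.25146498 -0.41265873]
433 251
```

View pics/s2z.png

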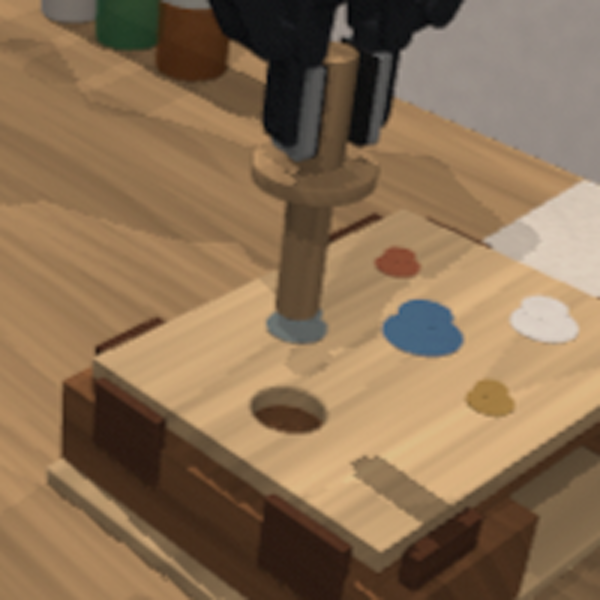

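View pics/t2.png

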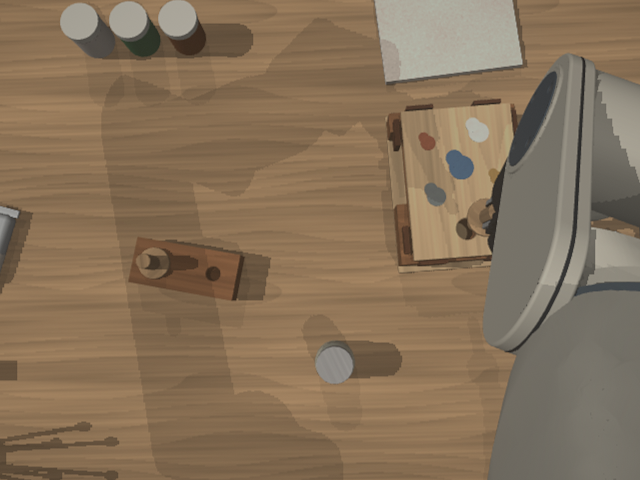

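The long pin is held, and its hole in the rack is empty at (213,273). In the side view it hangs over the hole and leans slightly. I'll compare that with where an upright pin would project.

```bash
python3 - <<'E'
from h import *
t=bot.state()["position"];f=t[2]-.0762
for dz in(0,.06,.064,.068,.113):
    p=proj("side",[t[0],t[1],f+dz]);print(dz,p,"zoom",((p-[333,151])*3).round(0))
# pin mid-axis measured at zoom: foot, shaft top
E
```

```text
0 [432.3 255.1] zoom [298. 312.]
0.06 [437.9 211.4] zoom [315. 181.]
0.064 [438.3 208.3] zoom [316. 172.]
0.068 [438.7 205.2] zoom [317. 163.]
0.113 [443.5 168.3] zoom [332.  52.]
```

The predicted foot (298,312) and collar (316,172) match what the picture shows, at about (299,309) and (315,172). So the pin is upright and centred. I'll lower it in steps, watching the force; the collar should meet the palette at a TCP height of about 0.091.

```bash
python3 - <<'E'
from h import *
f0=bot.state()["ft_force"]
for z in [.155,.145,.135,.125,.115,.105,.099,.096,.094,.093,.092,.091,.090,.089,.088]:
    bot.servo_line([*H,z],max_speed=.05 if z<.15 else .1)
    s=bot.state();d=s["ft_force"]-f0
    print(z,s["position"].round(4),d.round(1),round(s["opening"],4))
    if d[2]>5 or np.hypot(*d[:2])>8: print("contact");break
bot.hold(.3);print(bot.state()["clock"],bot.state()["ft_force"]-f0)
snap("side","pics/s3.png")
im=cv2.imread("pics/s3.png")
cv2.imwrite("pics/s3z.png",cv2.resize(im[180:380,333:533],(600,600),interpolation=cv2.INTER_CUBIC))
E
```

```text
0.155 [ 0.5267 -0.2028  0.155 ] [ 0.4  0.3 -0.1] 0.0207
0.145 [ 0.5265 -0.2028  0.1448] [-0.3  0.6 -0.4] 0.0206
0.135 [ 0.5263 -0.2027  0.1345] [ 0.3 -0.3 -0.6] 0.0203
0.125 [ 0.5263 -0.2027  0.1245] [ 1.1 -0.4  0.7] 0.0207
0.115 [ 0.5263 -0.2027  0.1145] [0.7 0.3 1.1] 0.0207
0.105 [ 0.5263 -0.2027  0.1045] [1.  1.  0.1] 0.0207
0.099 [ 0.5263 -0.2027  0.0986] [ 1.  -0.6  0.2] 0.0206
0.096 [ 0.5265 -0.2028  0.0959] [ 0.1 -0.4  0.8] 0.0207
0.094 [ 0.5265 -0.2028  0.0939] [1.4 0.1 0.4] 0.0205
0.093 [ 0.5266 -0.2028  0.093 ] [1.4 0.5 0.3] 0.0205
0.092 [ 0.5266 -0.2028  0.0919] [-0.4  0.2  0.5] 0.0205
0.091 [ 0.5268 -0.2029  0.0912] [0.9 0.6 3.8] 0.0205
0.09 [ 0.5269 -0.2029  0.0912] [-2.2  1.3 13.3] 0.0212
contact
12.0833 [-3.07551658  1.45708256 13.15627678]
```

View pics/s3z.png

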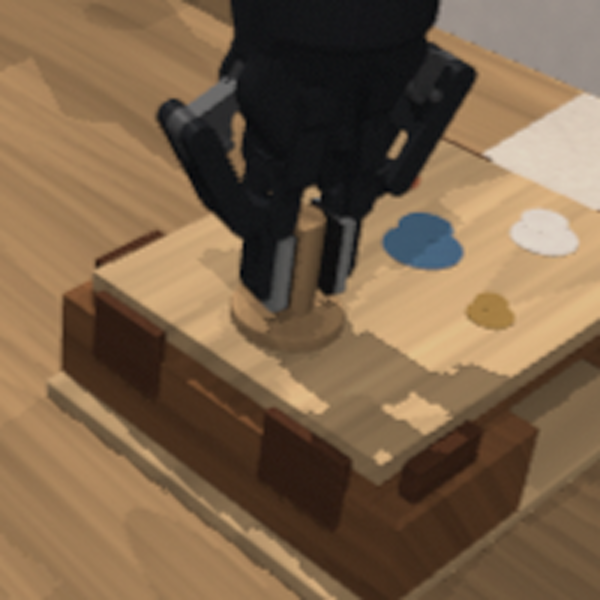

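The collar sits on the palette, with contact at exactly the expected TCP height (0.0912). I'll take off the press, release, and rise.

```bash
python3 - <<'E'
from h import *
bot.servo_line([*H,.0911],max_speed=.02)
bot.move_gripper(.085)
bot.servo_line([*H,.24],max_speed=.1)
s=bot.state();print(s["clock"],s["opening"],s["ft_force"])
snap("side","pics/s4.png")
im=cv2.imread("pics/s4.png")
cv2.imwrite("pics/s4z.png",cv2.resize(im[180:380,333:533],(600,600),interpolation=cv2.INTER_CUBIC))
for z in(.075,.083,.128):print(z,((proj("side",[*H,z])-[333,180])*3).round())
E
```

```text
14.6667 0.08472349744009705 [-0.4551864  -0.85774924 -0.29173647]
0.075 [286. 323.]
0.083 [288. 308.]
0.128 [300. 218.]
```

View pics/s4z.png

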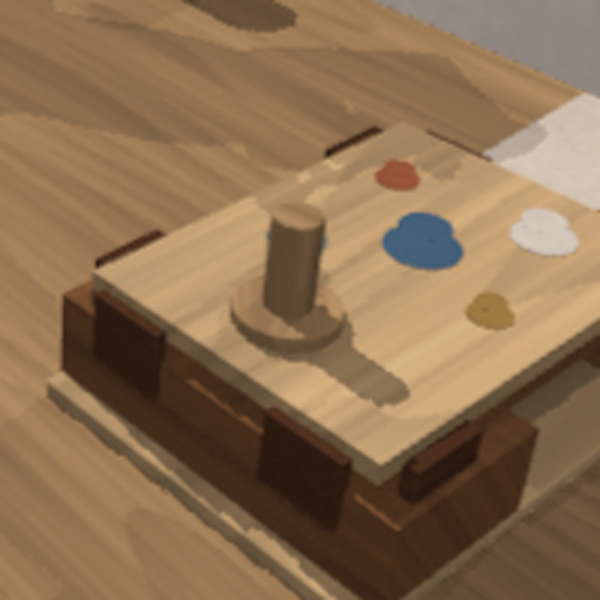

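The pin is upright: its top is at about zoom (299,216) against a predicted (300,218), and the collar lies flat on the palette at (288,308), also as predicted. The palettes lie flat and haven't moved, and the gripper is clear.

```bash
python3 -c "
from station import bot
bot.hold(.3);print(bot.finish_job(),bot.state()['clock'])"
```

```text
the job is handed in; nothing more can be done
the job is handed in; nothing more can be done
```

The long pin is down through both palettes into the carrier, and I've handed the job in. No verdict was reported.

- **Insertion:** I gripped the pin by its grip, lifted it out of the rack and lowered it through both thumb holes. The collar met the upper palette at TCP height 0.0912 m, just where it should. The press reached about 13 N while the pin was still held, and I eased that off before letting go.
- **Last checks:** In the final side picture the top of the pin and its collar are within about 1 px of where an upright, seated pin would appear. The upper palette lies flat and in place, and the gripper is clear at 0.24 m. The clock was about 15 s, well under the 40 s limit.
- **Disagreements:** The only mismatch was about 3 mm between the two camera views of the pin's top, and it did not affect the grasp. The lower palette can't be seen under the upper one; I judged it in place from the clean insertion and the seating height.

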